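# Take the label roll off the dispenser spindle and put it in the empty bin

### The arm

A 6-joint arm with a two-finger parallel gripper is mounted at the origin on a cart in front of the work surface, level with it; the furniture and walls round the work are solid. World frame = base frame: x ahead of the robot, y to its left, z up, the work surface at z = 0. Lengths are in m, angles in rad, forces in N, time in s.
With the tool pointing down it reaches from about 0.35 to 0.925 m from the base axis. Payload 6.4 kg.
Tool frame: the origin (TCP) lies on the centre line of the jaws, within the pads' length; the fingertips stand 22 mm ahead of it and the grasp point (between the pads) lies 3 mm ahead of it; z points along the fingers, y is the line along which they close (so a half turn about z gives the same grasp; the last joint's range is limited). The gripper opens to 94 mm and grips with 3 to 60 N. Pads are 16 mm wide; open, the fingers measure 119 mm over their backs; the gripper's body (75 mm by 177 mm) begins 78 mm behind the grasp point.
Start: joints at [-1.28, 0.245, 1.558, -0, 1.339, -0.174], TCP at [0.291, -0.581, 0.227] pointing down, gripper open.
Joint ranges: [-3.13, 3.13], [-1.02, 2.26], [0.13, 2.54], [-0.95, 4.09], [0.21, 2.88], [-2.74, 2.74]. Speed limits (rad/s): [2.57, 2.57, 3.14, 3.14, 3.14, 3.14].

### API

Orientations are given as a unit quaternion [w, x, y, z].
In Python, from bench import r, eyes gives the robot as it stands.
- The arm moves only by the tool play_rows, never from a script. Its arguments are lists of equal length, an entry for each row: "linear": the shift along the tool's x, y, z each as a share of 6 cm, from -1 to 1, a list of three; "turn": the turn, a rotation vector about the tool's x, y, z each as a share of 0.12 rad, from -1 to 1, a list of three; "grip": the closure, from -1 (fully open) to 1 (shut). A call has 1 to 12 rows; each row shifts and turns the commanded pose from where the row before left it, along the tool's axes as they then stand; what a row does not reach is not made up. A row lasts 1/8 s, in which the tool goes at most 62.5 mm and 10.7 degrees, less where a joint would pass 70% of its speed; a pose out of reach is approached as far as the arm can. A call with a number of a shift or a turn outside -1 to 1 is refused whole. A call with a gripper value outside its range is refused whole. The fingers move at their own pace and stop on an object; "squeeze" is the grip in N (left out, the last holds). Time passes only in rows, so rows that do not move let the fingers close. It gives the time, the measured TCP pose, the force, the opening and the grip force at its end, in the units of the state.
- r.read_state(): the state, without advancing time (a new reading comes with each control period).
- eyes.snapshot(name): name is "side" or "top"; returns a dict with "color" (420x560x3 uint8, blue, green, red), "mtx" (3x3 intrinsics, pixels), "rvec" (rotation vector, rad) and "tvec" (3), from world to camera coordinates, as OpenCV has them. Camera axes: x right, y down, z forward; pixel columns grow to the right and rows downward; lengths in m; the calibration is good to about 2 mm. A picture is of the moment at which its call begins. There is no depth.
- r.job_done(): hands the job in; it is judged then, once.
The state is a dict: "t": time; "joint_pos": joint angles; "dq": joint speeds; "joint_torque": joint torques, N m; "tcp_pos": TCP position; "tcp_rot": TCP orientation; "ft_force": force on the tool from outside, world axes, zero at the start; "torque": the same for the moment, N m; "width": opening from 0.0 (shut) to 1.0 (fully open); "grip_force": force on a finger pad.
Only numpy, scipy, OpenCV 4.12 (cv2) and the standard library are available. Lean on these libraries where they do the work, as an engineer would, in place of code of your own. Each camera call takes 0.05 s, during which the arm holds its last target. There are 200 camera calls.

### The job

Lift the knobbed retaining cap off the dispenser spindle and stand it on its skirt on the bench, then slide the label roll straight up off the post and stand it on the bench. Let go of the roll and take it again by one side of its wall, one finger inside the bore and one outside, and lower it without dropping it into the one empty open-fronted bin, so that it stands flat on the bin's floor behind the front lip. Do not tip the roll over or strain it against the post, and leave the staining jar, the black can, the petri dish and the dropper bottle where they are.

Things in the scene. Friction and masses are not known exactly. Their poses are not given: they have to be found in the camera images.
- stand: dispenser stand, fixed: grey round base 116 mm in diameter and 14 mm high, with an upright bright metal post 36 mm in diameter whose top is 92 mm above the bench. Origin: on the bench, under the post's axis; z up
- roll: white paper label roll, a ring 68 mm in outer diameter, bore 42 mm (wall 13 mm), 54 mm high, about 0.2 kg; at the start it sits over the post on the stand's base. Origin: centre of its underside; z is the bore's axis
- cap: grey retaining cap with a black knob, 60 mm high in all: a hollow skirt (outer diameter 56 mm, inner 40 mm, 20 mm deep) under a disc 60 mm in diameter and 8 mm thick (20 to 28 mm above the origin), above it a knob 24 mm in diameter from 34 to 60 mm above the origin. At the start it hangs over the post's top, above the roll. Origin: centre of the skirt's lower edge; z up to the knob
- bin_empty: the empty one of three equal grey bins that stand fixed in a row on a thin plate; which place in the row it has varies. Outside 86 x 86 mm, 75 mm high, walls 4 mm, inside 78 x 78 mm; side and back walls are full height, the front (its -x side) is open above a lip 15 mm high. Origin: centre of its underside, 6 mm above the bench; x points to its back wall, y to its left side, z up
- bin_floor (a point): centre of the empty bin's inner floor, 5 mm above the bin's origin, 11 mm above the bench; same axes as the bin
- bin_stored_1: equal bin in the same row that already holds a white roll 54 mm high; fixed; origin and axes as for the empty bin
- bin_stored_2: equal bin in the same row that already holds a white roll 40 mm high; fixed; origin and axes as for the empty bin
- jar: staining jar with black lid, 53 mm in diameter, 98 mm high, bystander; origin: centre of its underside
- can: black round objective can, 36 mm in diameter, 54 mm high, bystander; origin: centre of its underside
- dish: petri dish, 62 mm in diameter, 15 mm high, bystander; origin: centre of its underside
- dropper: white dropper bottle with orange cap, 29 mm in diameter, 85 mm high, bystander; origin: centre of its underside

How it is judged:
On the way, in this order (a step that is already met when the one before it is completed fails the run):
1. the cap stands on its skirt on the bench, let go, while the roll is still on the post (height (world z) of cap below 0.006 m and angle between cap's own z axis and vertical below 0.12 rad and contact force between the fingers and cap below 0.1 N and horizontal distance between roll and stand below 0.012 m), for 0.2 s.
2. the roll is off the post and stands on the bench, let go (height (world z) of roll below 0.005 m and angle between roll's own z axis and vertical below 0.12 rad and contact force between the fingers and roll below 0.1 N and linear speed of roll below 0.02 m/s), for 0.2 s.
3. the roll is lifted again, held by one side of its wall (not across its diameter) (height (world z) of roll above 0.02 m and horizontal distance between the grasp point and roll above 0.016 m and contact force between the fingers and roll above 0.5 N), for 0.2 s.
At the end, for the whole second after the job is handed in: the roll stands flat on the empty bin's floor (underside within 3 mm of it, within 0.06 rad of upright, centre within 12 mm of the bin's centre), at rest, and the cap stands at rest on its skirt on the bench (underside within 6 mm of it, within 0.12 rad of upright) (z of roll in the frame of bin_floor between -0.003 and 0.003 m and horizontal distance between roll and bin_floor below 0.012 m and angle between roll's own z axis and vertical below 0.06 rad and linear speed of each of roll, cap below 0.02 m/s and height (world z) of cap below 0.006 m and angle between cap's own z axis and vertical below 0.12 rad); the robot touches nothing.
It fails at once if the roll is dropped into the bin (falls free at more than 0.4 m/s over or in it) (horizontal distance between roll and bin_floor below 0.04 m and contact force between the fingers and roll below 0.05 N and linear speed of roll above 0.4 m/s).
It fails at once if the roll is tipped over (tilted by more than 0.7 rad) (angle between roll's own z axis and vertical above 0.7 rad).
It fails at once if the roll is strained against the stand with more than 30 N (contact force between roll and stand above 30 N).
It fails at once if the jar, can, dish or dropper is shifted by more than 30 mm (distance of any of jar, can, dish, dropper from where it was at the start of the episode above 0.03 m).
It also fails if it takes over 70 s, if anything falls off the work surface, if the arm or the gripper's body presses on something with over 40 N, if the wrist force passes 120 N, or if a joint passes its speed limit or range.

## Working session

There is one attempt and no reset: what is moved stays moved. The work goes in short steps, Python scripts to look and compute and a tool call to move; the robot and the scene stay as the last step left them, time stands still between calls to the robot, and variables do not carry over. Pictures are saved under pics/ and viewed, at most 10 in all, crops included, and the job is handed in when it is done.

Besides the shell and the picture viewer there is one more tool, called after "Request:" as name(argument=value, ...) on one line, values as JSON. play_rows: Moves the arm, as the interface text tells. Shift numbers are shares of 6 cm and turn numbers shares of 0.12 rad, none past 1 either way. Its arguments: {"type":"object","properties":{"linear":{"type":"array"},"turn":{"type":"array"},"grip":{"type":"array"},"squeeze":{"type":"number"}},"required":["linear","turn","grip"]}

```bash
ls; mkdir -p pics; python3 - <<'E'
from bench import r, eyes
import cv2,numpy as np,pickle
s=r.read_state();print({k:np.round(v,3).tolist() for k,v in s.items()})
for n in("side","top"):
    d=eyes.snapshot(n);pickle.dump(d,open(n+'0.pkl','wb'));cv2.imwrite(f'pics/{n}0.png',d['color'])
    R=cv2.Rodrigues(np.array(d['rvec'],float))[0];print(n,-R.T@np.array(d['tvec']).ravel(),R.round(2).tolist(),np.array(d['mtx']).round(0).tolist())
E
```

```text
pics
{'t': 0.0, 'joint_pos': [-1.28, 0.246, 1.559, 0.0, 1.339, -0.174], 'dq': [0.001, 0.001, -0.0, -0.001, 0.001, -0.0], 'joint_torque': [0.001, -41.584, -31.46, 0.068, 0.033, -0.0], 'tcp_pos': [0.291, -0.581, 0.226], 'tcp_rot': [-0.001, 0.973, 0.23, -0.0], 'ft_force': [0.506, -0.497, 0.481], 'torque': [-0.037, 0.034, -0.04], 'grip_force': 0.0, 'width': 1.003}
side [ 0.46051642 -1.1885567   0.76530649] [[1.0, -0.08, 0.03], [-0.02, -0.51, -0.86], [0.09, 0.86, -0.5]] [[463.0, 0.0, 280.0], [0.0, 463.0, 215.0], [0.0, 0.0, 1.0]]
top [ 0.36235364 -0.04188916  1.69986463] [[0.02, -1.0, -0.01], [-0.99, -0.01, -0.13], [0.13, 0.01, -0.99]] [[542.0, 0.0, 280.0], [0.0, 542.0, 207.0], [0.0, 0.0, 1.0]]
```

View pics/side0.png

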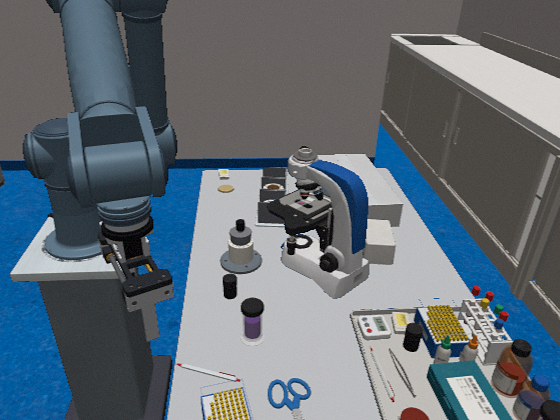

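View pics/top0.png

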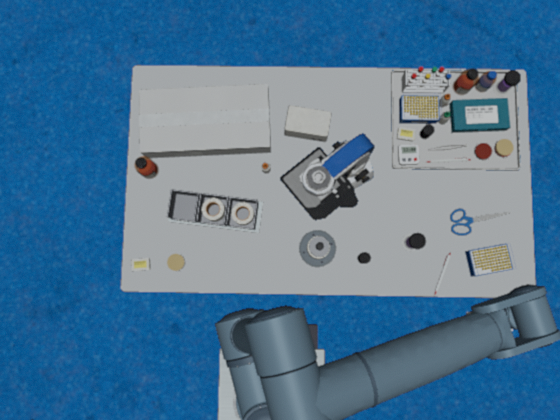

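The side view shows the stand with cap at about (240,245), the can at (230,287), the jar at (252,320) and the microscope at (330,230). In the top view the stand is at (318,248), with bins at x = 184 (empty), 213 and 243, y about 208. The dish is at (176,262) and the dropper at (265,167). Next I'll measure these.

```bash
cat > h.py <<'E'
import cv2,numpy as np,pickle
def ray(d,uv):
    R=cv2.Rodrigues(np.array(d['rvec'],float))[0];t=np.array(d['tvec'],float).ravel()
    v=R.T@np.linalg.solve(np.array(d['mtx'],float),[uv[0],uv[1],1.]);return -R.T@t,v
def plane(d,uv,z):
    c,v=ray(d,uv);return c+v*(z-c[2])/v[2]
def tri(d1,a,d2,b):
    c1,v1=ray(d1,a);c2,v2=ray(d2,b)
    s=np.linalg.lstsq(np.c_[v1,-v2],c2-c1,rcond=None)[0];p,q=c1+s[0]*v1,c2+s[1]*v2
    return (p+q)/2,np.linalg.norm(p-q)
def proj(d,p):
    return cv2.projectPoints(np.array([p],float),np.array(d['rvec'],float),np.array(d['tvec'],float),np.array(d['mtx'],float),None)[0].ravel()
def blobs(d,mask,roi,amin=15):
    x0,y0,x1,y1=roi;m=np.zeros(mask.shape,np.uint8);m[y0:y1,x0:x1]=mask[y0:y1,x0:x1]
    n,_,st,ce=cv2.connectedComponentsWithStats(m);return [(ce[i].round(1).tolist(),st[i].tolist()) for i in range(1,n) if st[i,4]>=amin]
E
python3 - <<'E'
from h import *
T=pickle.load(open('top0.pkl','rb'));S=pickle.load(open('side0.pkl','rb'))
t=T['color'];s=S['color'];tg=t.max(2);sg=s.max(2)
print('top knob dark',blobs(T,tg<60,(295,225,345,270)))
print('side knob dark',blobs(S,sg<60,(215,210,265,260)))
print('can side',blobs(S,sg<60,(215,265,245,305)),'can top',blobs(T,tg<60,(350,245,380,270)))
print('base top',blobs(T,tg<150,(290,220,345,275)))
a=cv2.resize(t[180:280,150:350],None,fx=4,fy=4,interpolation=cv2.INTER_CUBIC)
b=cv2.resize(s[155:305,195:345],None,fx=4,fy=4,interpolation=cv2.INTER_CUBIC)
cv2.imwrite('pics/c1.png',a);cv2.imwrite('pics/c2.png',b)
for p,z in (((318,248),.014),((184,207),.011),((213,209),.06),((243,212),.046),((364,258),.054),((417,241),.098),((176,262),.015),((265,167),.085)):print(p,plane(T,p,z).round(3))
E
```

```text
top knob dark [([319.1, 245.4], [317, 243, 6, 6, 15])]
side knob dark [([261.3, 216.0], [259, 210, 6, 13, 65]), ([239.8, 225.1], [236, 219, 9, 13, 94]), ([240.4, 240.0], [231, 235, 20, 10, 115])]
can side [([234.7, 271.4], [222, 266, 23, 8, 34]), ([229.3, 285.8], [223, 274, 13, 25, 291])] can top [([363.5, 257.5], [358, 253, 12, 10, 92])]
base top [([316.7, 248.6], [299, 230, 38, 38, 750]), ([319.3, 245.6], [314, 241, 11, 11, 87])]
(318, 248) [ 0.458 -0.138  0.014]
(184, 207) [0.581 0.284 0.011]
(213, 209) [0.57  0.186 0.06 ]
(243, 212) [0.564 0.095 0.046]
(364, 258) [ 0.428 -0.274  0.054]
(417, 241) [ 0.478 -0.424  0.098]
(176, 262) [0.408 0.302 0.015]
(265, 167) [0.697 0.028 0.085]
```

View pics/c1.png

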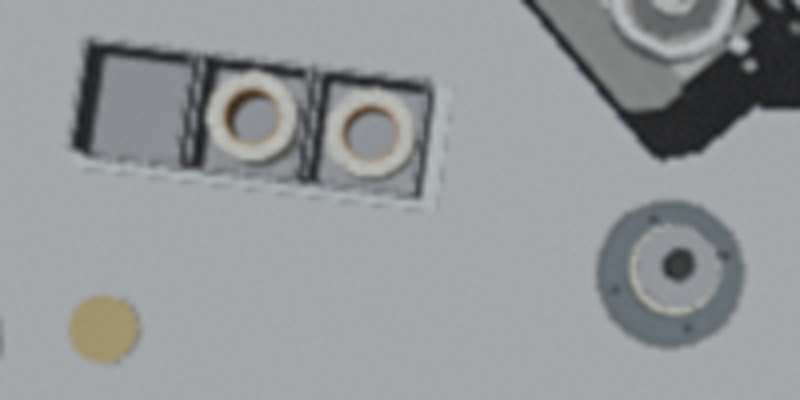

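View pics/c2.png

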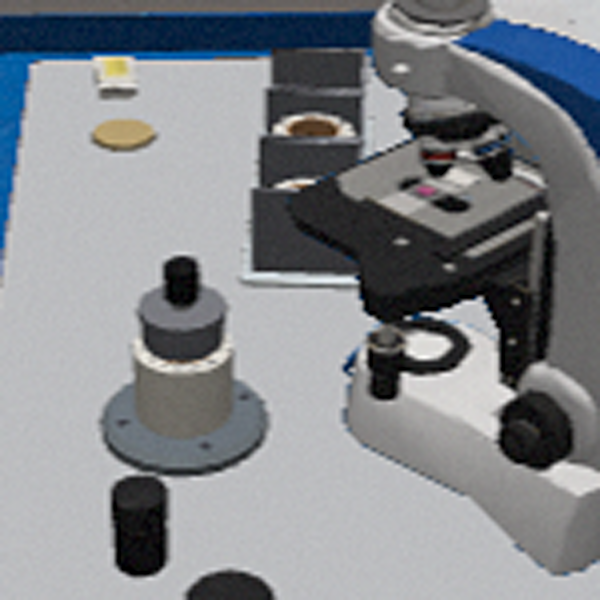

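Crop c1 shows the empty bin as the leftmost (+y) bin, with its floor around full-image (184,207). Crop c2 shows the cap seated on the roll. I'll refine the stand axis and the bin frame from edges.

```bash
python3 - <<'E'
from h import *
T=pickle.load(open('top0.pkl','rb'));S=pickle.load(open('side0.pkl','rb'))
f=lambda u,v:((u+.5)/4-.5+150,(v+.5)/4-.5+180)
t=T['color'].astype(int);g=t.max(2)
# base ellipse: bluish-grey darker region
m=((g<140)).astype(np.uint8);m[:,:290]=0;m[:,345:]=0;m[:228]=0;m[270:]=0
cs,_=cv2.findContours(m,cv2.RETR_EXTERNAL,cv2.CHAIN_APPROX_NONE)
c=max(cs,key=cv2.contourArea);e=cv2.fitEllipse(c);print('base',e,plane(T,e[0],.014).round(4))
w=np.linalg.norm(plane(T,(e[0][0]+e[1][1]/2,e[0][1]),.014)-plane(T,e[0],.014));print('base rad',w)
print('knob',plane(T,f(678.5,264),.132).round(4),'disc',plane(T,f(674,267.5),.1).round(4),'knobbot dark',plane(T,(319.3,245.6),.13).round(4))
# side: knob top centre in crop c2 (181,263)
fs=lambda u,v:((u+.5)/4-.5+195,(v+.5)/4-.5+155)
print('tri knob',tri(T,f(678.5,264),S,fs(181,264)))
for n,p,z in(('backL rim',(88,42),.081),('backR rim',(433,82),.081),('frontL',(76,152),.021),('plateFR',(433,208),.006),('plateFL',(76,162),.006),('roll54',(252,117),.065),('roll40',(369,132),.051),('rightwall front',(421,196),.021),('floor BL',(104,54),.011),('floor FL',(90,154),.021),('floor BR',(194,64),.011),('div1 rim top back',(201,54),.081),('div2 rim back',(313,67),.081)):
  print(n,plane(T,f(*p),z).round(4))
E
```

```text
base ((317.01336669921875, 248.0205535888672), (36.003292083740234, 36.26557159423828), 152.4718780517578) [ 0.4581 -0.1347  0.014 ]
base rad 0.05620516111315291
knob [ 0.4584 -0.1346  0.132 ] disc [ 0.4577 -0.1332  0.1   ] knobbot dark [ 0.4586 -0.1349  0.13  ]
tri knob (array([ 0.4585416 , -0.13473173,  0.12989223]), np.float64(3.0815413848330356e-05))
backL rim [0.6232 0.3105 0.081 ]
backR rim [0.5961 0.0483 0.081 ]
frontL [0.5458 0.3293 0.021 ]
plateFR [0.5072 0.0504 0.006 ]
plateFL [0.5395 0.3323 0.006 ]
roll54 [0.5696 0.1864 0.065 ]
roll40 [0.561  0.0982 0.051 ]
rightwall front [0.5151 0.0591 0.021 ]
floor BL [0.625  0.3126 0.011 ]
floor FL [0.5444 0.3183 0.021 ]
floor BR [0.618  0.2411 0.011 ]
div1 rim top back [0.6151 0.2244 0.081 ]
div2 rim back [0.6063 0.1392 0.081 ]
```

Request:
play_rows(linear=[[0, 0, 0], [0, 0, 0], [0, 0, 0], [0, 0, 0], [0.35, -0.93, 0], [0.35, -0.93, 0], [0.35, -0.93, 0], [0.35, -0.93, 0], [0.35, -0.93, 0], [0.35, -0.93, 0], [0.35, -0.93, 0], [0.35, -0.93, 0]], turn=[[0, 0, 0.967], [0, 0, 0.967], [0, 0, 0.967], [0, 0, 0.967], [0, 0, 0], [0, 0, 0], [0, 0, 0], [0, 0, 0], [0, 0, 0], [0, 0, 0], [0, 0, 0], [0, 0, 0]], grip=[-1, -1, -1, -1, -1, -1, -1, -1, -1, -1, -1, -1], squeeze=25)

```text
t: 1.6
tcp_pos: [0.4592, -0.1326, 0.2273]
tcp_rot: [-0.0, 1.0, 0.0, -0.0]
ft_force: [-0.2, -0.7, -0.4]
width: 0.998
grip_force: 0.0
```

Request:
play_rows(linear=[[-0.01, 0.033, 0.8], [0, 0, 0.65], [0, 0, 0.2], [0, 0, 0]], turn=[[0, 0, 0], [0, 0, 0], [0, 0, 0], [0, 0, 0]], grip=[-1, -1, -1, -1])

```text
t: 2.1
tcp_pos: [0.4583, -0.1366, 0.1283]
tcp_rot: [-0.0, 1.0, 0.0, -0.0]
ft_force: [0.8, 0.1, 1.0]
width: 0.996
grip_force: 0.0
```

Request:
play_rows(linear=[[0, 0, 0], [0, 0, 0], [0, 0, 0], [0, 0, 0], [0, 0, 0], [0, 0, 0]], turn=[[0, 0, 0], [0, 0, 0], [0, 0, 0], [0, 0, 0], [0, 0, 0], [0, 0, 0]], grip=[1, 1, 1, 1, 1, 1])

```text
t: 2.85
tcp_pos: [0.4585, -0.1365, 0.1284]
tcp_rot: [-0.0, 1.0, 0.0, -0.0]
ft_force: [-0.1, -0.6, -0.3]
width: 0.403
grip_force: 0.0
```

Request:
play_rows(linear=[[0, -0.03, 0], [0, 0, 0], [0, 0, 0], [0, 0, 0], [0, 0, 0]], turn=[[0, 0, 0], [0, 0, 0], [0, 0, 0], [0, 0, 0], [0, 0, 0]], grip=[1, 1, 1, 1, 1])

```text
t: 3.48
tcp_pos: [0.4584, -0.1347, 0.1284]
tcp_rot: [-0.0, 1.0, 0.0, -0.0]
ft_force: [-0.1, 2.1, -0.1]
width: 0.25
grip_force: 25.0
```

Request:
play_rows(linear=[[0, 0, -0.3], [0, 0, -0.4], [0, 0, -0.55], [-0.2, -0.6, 0], [-0.2, -0.6, 0], [-0.2, -0.6, 0], [-0.2, -0.6, 0], [0, 0, 0], [0, 0, 0.6], [0, 0, 0.6], [0, 0, 0.6], [0, 0, 0]], turn=[[0, 0, 0], [0, 0, 0], [0, 0, 0], [0, 0, 0], [0, 0, 0], [0, 0, 0], [0, 0, 0], [0, 0, 0], [0, 0, 0], [0, 0, 0], [0, 0, 0], [0, 0, 0]], grip=[1, 1, 1, 1, 1, 1, 1, 1, 1, 1, 1, 1])

```text
t: 4.97
tcp_pos: [0.4083, 0.009, 0.093]
tcp_rot: [-0.001, 1.0, -0.0, -0.003]
ft_force: [-0.1, -0.6, -0.2]
width: 0.252
grip_force: 25.0
```

Request:
play_rows(linear=[[0, 0, 0.4], [0, 0, 0.18], [0, 0, 0]], turn=[[0, 0, 0], [0, 0, 0], [0, 0, 0]], grip=[1, 1, 1])

```text
t: 5.35
tcp_pos: [0.4106, 0.009, 0.061]
tcp_rot: [0.0, 1.0, 0.0, -0.0]
ft_force: [-0.2, 1.1, -1.6]
width: 0.248
grip_force: 25.0
```

```bash
python3 - <<'E'
from h import *
from bench import eyes
a=eyes.snapshot('side');pickle.dump(a,open('side1.pkl','wb'))
cv2.imwrite('pics/s1.png',cv2.resize(a['color'][150:300,150:350],None,fx=4,fy=4))
E
```

```text
(no output)
```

View pics/s1.png

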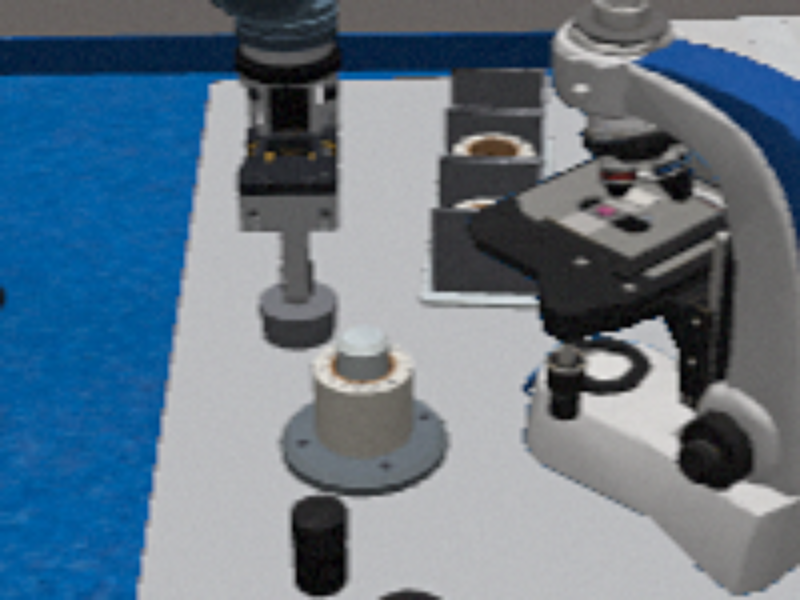

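The cap is held upright at crop (297,315), about 4 mm above the bench. The roll is still on the post at (363,400). I'll lower the last bit and release.

Request:
play_rows(linear=[[0, 0, 0.06], [0, 0, 0], [0, 0, 0]], turn=[[0, 0, 0], [0, 0, 0], [0, 0, 0]], grip=[1, 1, 1])

```text
t: 5.78
tcp_pos: [0.4106, 0.0092, 0.0573]
tcp_rot: [0.0, 1.0, 0.0, 0.0]
ft_force: [0.4, 0.4, -1.0]
width: 0.252
grip_force: 25.0
```

Request:
play_rows(linear=[[0, 0, 0], [0, 0, 0], [0, 0, 0], [0, 0, 0], [0, 0, -1], [0, 0, -1], [0.2, 0.6, 0], [0.2, 0.6, 0], [0.2, 0.6, 0], [0.2, 0.6, 0], [0, 0, 0], [0, 0, 0]], turn=[[0, 0, 0], [0, 0, 0], [0, 0, 0], [0, 0, 0], [0, 0, 0], [0, 0, 0], [0, 0, 0], [0, 0, 0], [0, 0, 0], [0, 0, 0], [0, 0, 0], [0, 0, 0]], grip=[-1, -1, -1, -1, -1, -1, -1, -1, -1, -1, -1, -1])

```text
t: 7.28
tcp_pos: [0.4581, -0.1341, 0.1767]
tcp_rot: [-0.0, 1.0, 0.0, -0.0]
ft_force: [-1.1, 0.5, 0.3]
width: 0.999
grip_force: 0.0
```

```bash
python3 - <<'E'
from h import *
from bench import eyes
a=eyes.snapshot('top');pickle.dump(a,open('top1.pkl','wb'))
A=cv2.resize(a['color'][185:235,160:270],None,fx=7,fy=7,interpolation=cv2.INTER_CUBIC)
b=eyes.snapshot('side');pickle.dump(b,open('side2.pkl','wb'))
B=cv2.resize(b['color'][160:300,165:300],None,fx=2,fy=2,interpolation=cv2.INTER_CUBIC)
o=np.zeros((350+280,770,3),np.uint8)[:600];o[:350]=A;o[350:,:270]=B[30:]
cv2.imwrite('pics/m2.png',o)
E
```

```text
(no output)
```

View pics/m2.png

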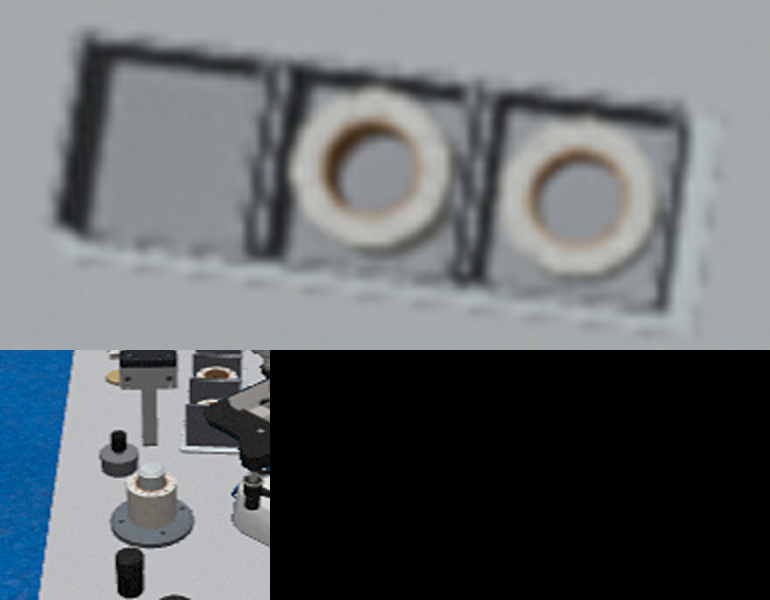

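The cap stands upright on the bench. In the bin close-up, the dark strips are the inner wall faces (left strip x about 60-110, back strip y about 38-65) and the rims are light. Next I'll measure those strip edges at sub-pixel accuracy.

```bash
python3 - <<'E'
from h import *
from bench import eyes
fr=[pickle.load(open('top0.pkl','rb'))]+[pickle.load(open('top1.pkl','rb'))]+[eyes.snapshot('top') for _ in range(4)]
T=fr[-1];g=np.mean([f['color'].mean(2) for f in fr],0)
def cross(p):  # dark dip: both half crossings
    i=np.argmin(p);o=[]
    for s in(-1,1):
        q=p[i::s];k=np.argmax(q>q[:8].max()-.01) if 0 else None
        pl=q[:7].max();h=(pl+q[0])/2;j=np.argmax(q>h);o.append(i+s*(j-1+(h-q[j-1])/(q[j]-q[j-1])))
    return o
def line(P):
    vx,vy,x,y=cv2.fitLine(np.array(P,np.float32),cv2.DIST_HUBER,0,.01,.01).ravel();return np.array([vx,vy]),np.array([x,y])
L=[];Bk=[]
for v in range(197,213):
    a,b=cross(g[v,162:182]);L.append((v,162+a,162+b))
for u in range(180,193):
    a,b=cross(g[184:204,u]);Bk.append((u,184+a,184+b))
print(np.round(L,1).tolist());print(np.round(Bk,1).tolist())
def inter(l,m):
    s=np.linalg.solve(np.c_[l[0],-m[0]],m[1]-l[1]);return l[1]+s[0]*l[0]
for k,z in((1,.081),(2,.011)):
    pl=line([plane(T,(r[k],r[0]),z)[:2] for r in L]);pb=line([plane(T,(r[0],r[k]),z)[:2] for r in Bk])
    c=inter(pl,pb);yb=pb[0]*np.sign(pb[0][1]);xa=np.array([yb[1],-yb[0]])
    print(z,'corner',c,'dirs',pl[0],yb,'centre',c-.039*xa-.039*yb)
E
```

```text
[[197.0, 170.5, 175.1], [198.0, 170.4, 175.0], [199.0, 170.0, 174.9], [200.0, 169.6, 174.8], [201.0, 169.6, 174.7], [202.0, 169.5, 174.5], [203.0, 169.5, 174.2], [204.0, 169.4, 174.1], [205.0, 169.1, 173.9], [206.0, 168.8, 173.8], [207.0, 168.6, 173.7], [208.0, 168.6, 173.5], [209.0, 168.6, 173.2], [210.0, 168.5, 173.1], [211.0, 168.4, 173.0], [212.0, 168.0, 172.9]]
[[180.0, 190.5, 193.9], [181.0, 191.0, 194.0], [182.0, 191.4, 194.0], [183.0, 191.5, 194.1], [184.0, 191.5, 194.3], [185.0, 191.5, 194.3], [186.0, 191.5, 194.4], [187.0, 191.5, 194.7], [188.0, 191.6, 194.9], [189.0, 192.0, 195.0], [190.0, 192.4, 195.0], [191.0, 192.4, 195.1], [192.0, 192.5, 195.2]]
0.081 corner [0.6246399 0.3110619] dirs [ 0.9939577  -0.10976365] [0.12245617 0.9924739 ] centre [0.5811577 0.2771312]
0.011 corner [0.62457716 0.312059  ] dirs [ 0.99326724 -0.11584579] [0.10887203 0.99405575] centre [0.581563  0.2775368]
```

Request:
play_rows(linear=[[0, 0.01, 0.8], [0, 0, 0.8], [0, 0, 0.4], [0, 0, 0.04], [0, 0, 0]], turn=[[0, 0, 0], [0, 0, 0], [0, 0, 0], [0, 0, 0], [0, 0, 0]], grip=[-1, -1, -1, -1, -1], squeeze=15)

```text
t: 8.2
tcp_pos: [0.4592, -0.1356, 0.0556]
tcp_rot: [0.0, 1.0, 0.0, 0.001]
ft_force: [0.0, 0.6, -0.2]
width: 1.001
grip_force: 0.0
```

Request:
play_rows(linear=[[-0.01, -0.01, 0], [0, 0, 0], [0, 0, 0], [0, 0, 0], [0, 0, 0], [0, 0, 0]], turn=[[0, 0, 0], [0, 0, 0], [0, 0, 0], [0, 0, 0], [0, 0, 0], [0, 0, 0]], grip=[1, 1, 1, 1, 1, 1])

```text
t: 8.95
tcp_pos: [0.4583, -0.135, 0.0552]
tcp_rot: [0.0, 1.0, 0.0, 0.0]
ft_force: [-1.3, -0.2, 6.8]
width: 0.707
grip_force: 14.9
```

Request:
play_rows(linear=[[0, 0, -0.1], [0, 0, -0.3], [0, 0, 0]], turn=[[0, 0, 0], [0, 0, 0], [0, 0, 0]], grip=[1, 1, 1])

```text
t: 9.32
tcp_pos: [0.4583, -0.1349, 0.0793]
tcp_rot: [0.0, 1.0, 0.0, 0.001]
ft_force: [-0.0, 0.5, -2.9]
width: 0.707
grip_force: 14.9
```

Request:
play_rows(linear=[[0, 0, -0.5], [0, 0, -0.5], [0, 0, -0.5], [0, 0, 0], [-0.16, -0.88, 0], [-0.16, -0.88, 0], [-0.16, -0.88, 0], [-0.16, -0.88, 0], [-0.16, -0.88, 0], [0, 0, 0], [0, 0, 0.8], [0, 0, 0.8]], turn=[[0, 0, 0], [0, 0, 0], [0, 0, 0], [0, 0, 0], [0, 0, 0], [0, 0, 0], [0, 0, 0], [0, 0, 0], [0, 0, 0], [0, 0, 0], [0, 0, 0], [0, 0, 0]], grip=[1, 1, 1, 1, 1, 1, 1, 1, 1, 1, 1, 1])

```text
t: 10.82
tcp_pos: [0.4094, 0.1286, 0.0705]
tcp_rot: [0.0, 1.0, 0.0, 0.0]
ft_force: [1.0, 0.0, -2.6]
width: 0.709
grip_force: 14.9
```

Request:
play_rows(linear=[[0, 0, 0.3], [0, 0, 0], [0, 0, 0]], turn=[[0, 0, 0], [0, 0, 0], [0, 0, 0]], grip=[1, 1, 1])

```text
t: 11.2
tcp_pos: [0.4102, 0.1287, 0.0549]
tcp_rot: [0.0, 1.0, -0.0, 0.0]
ft_force: [-0.0, -0.0, -1.6]
width: 0.71
grip_force: 14.9
```

Request:
play_rows(linear=[[0, 0, 0.1], [0, 0, 0.1], [0, 0, 0], [0, 0, 0]], turn=[[0, 0, 0], [0, 0, 0], [0, 0, 0], [0, 0, 0]], grip=[1, 1, 1, 1])

```text
t: 11.7
tcp_pos: [0.4098, 0.1293, 0.0427]
tcp_rot: [-0.0, 1.0, 0.0, 0.0]
ft_force: [0.2, 0.2, -1.9]
width: 0.708
grip_force: 14.9
```

Request:
play_rows(linear=[[0, 0, 0.02], [0, 0, 0], [0, 0, 0], [0, 0, 0], [0, 0, 0], [0, 0, 0], [0, 0, -0.7], [0, 0, -0.7], [0, 0, -0.3], [0, 0, 0]], turn=[[0, 0, 0], [0, 0, 0], [0, 0, 0], [0, 0, 0], [0, 0, 0], [0, 0, 0], [0, 0, 0], [0, 0, 0], [0, 0, 0], [0, 0, 0]], grip=[1, 1, -1, -1, -1, -1, -1, -1, -1, -1])

```text
t: 12.95
tcp_pos: [0.4109, 0.1293, 0.1449]
tcp_rot: [-0.0, 1.0, 0.0, 0.002]
ft_force: [0.5, -0.5, 0.3]
width: 1.002
grip_force: 0.0
```

Request:
play_rows(linear=[[0, 0, 0], [0, 0, 0], [0, 0, 0], [0, 0, 0], [0, 0, 0], [0, 0, 0], [0, 0, 0], [0, 0, 0], [0, 0, 0], [0, 0, 0], [0, 0, 0], [0, 0, 0]], turn=[[0, 0, -1], [0, 0, -1], [0, 0, -1], [0, 0, -1], [0, 0, -1], [0, 0, -1], [0, 0, -1], [0, 0, -1], [0, 0, -1], [0, 0, -1], [0, 0, -1], [0, 0, -1]], grip=[-0.1, -0.1, -0.1, -0.1, -0.1, -0.1, -0.1, -0.1, -0.1, -0.1, -0.1, -0.1])

```text
t: 14.45
tcp_pos: [0.4087, 0.1292, 0.1417]
tcp_rot: [-0.001, 0.75, 0.661, -0.001]
ft_force: [-0.4, 0.7, 0.2]
width: 0.55
grip_force: 0.0
```

```bash
python3 - <<'E'
from h import *
from bench import eyes,r
b=eyes.snapshot('side');pickle.dump(b,open('side3.pkl','wb'));a=eyes.snapshot('top')
s=r.read_state();print(s['tcp_pos'],s['tcp_rot'],s['width'],s['joint_pos'])
o=np.zeros((600,800,3),np.uint8)
o[:,:440]=cv2.resize(b['color'][150:300,180:290],None,fx=4,fy=4);o[:400,440:]=cv2.resize(a['color'][190:290,180:270],None,fx=4,fy=4)
cv2.imwrite('pics/m3.png',o)
E
```

```text
[0.40878721 0.12916386 0.14193059] [-0.00083933  0.75167002  0.65953799 -0.00106073] 0.5471677185933825 [ 4.02919143e-02 -1.97090615e-01  2.17338180e+00 -3.09080909e-05
  1.16800659e+00  1.70690900e-01]
```

View pics/m3.png

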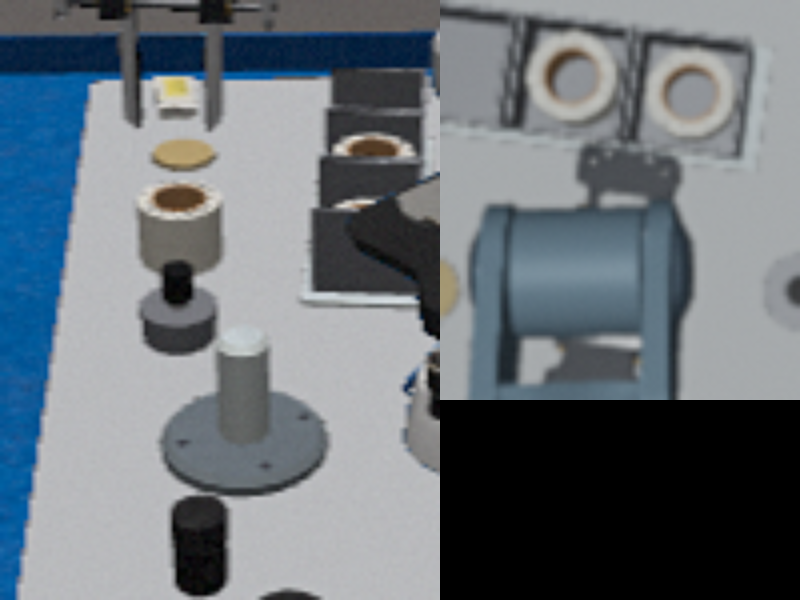

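The roll stands upright at side crop (180,225) and the cap at (178,320), both clear of the fingers. Next I'll measure the roll's centre.

```bash
python3 - <<'E'
from h import *
b=pickle.load(open('side3.pkl','rb'));c=b['color'].astype(int)
x0,y0,x1,y1=210,190,240,222
sub=c[y0:y1,x0:x1]
brown=((sub[...,2]-sub[...,0])>35).astype(np.uint8)
white=((sub.min(2)>150)).astype(np.uint8)
cs,_=cv2.findContours(brown,cv2.RETR_EXTERNAL,cv2.CHAIN_APPROX_NONE);k=max(cs,key=cv2.contourArea).reshape(-1,2)
l,rr,t,bt=k[:,0].min()+x0,k[:,0].max()+x0,k[:,1].min()+y0,k[:,1].max()+y0;print(l,rr,t,bt)
u=(l+rr)/2;v=(t+bt)/2
print('bore centre',plane(b,(u,v),.054).round(4),'w',plane(b,(rr+.5,v),.054)[0]-plane(b,(l-.5,v),.054)[0],'d',plane(b,(u,t-.5),.054)[1]-plane(b,(u,bt+.5),.054)[1])
for p in ((.4098,.1293,.054),(.4098,.1293,0),(.3758,.1293,.02),(.4438,.1293,.02),(.4098,.0953,0)):print(p,proj(b,p).round(1))
g=c[210].mean(1);print(g[206:244].astype(int).tolist())
g=c[207].mean(1);print(g[206:244].astype(int).tolist())
E
```

```text
218 231 196 202
bore centre [0.4103 0.1272 0.054 ] w 0.04462934733775681 d 0.04716663262735343
(0.4098, 0.1293, 0.054) [224.4 198.7]
(0.4098, 0.1293, 0) [224.9 213.2]
(0.3758, 0.1293, 0.02) [214.2 208.1]
(0.4438, 0.1293, 0.02) [235.2 207.7]
(0.4098, 0.0953, 0) [224.7 218.6]
[183, 187, 185, 184, 188, 184, 183, 191, 162, 102, 97, 101, 105, 105, 106, 105, 103, 106, 106, 106, 102, 106, 103, 100, 101, 100, 97, 93, 85, 128, 175, 189, 186, 185, 185, 185, 184, 186]
[186, 186, 188, 187, 185, 185, 185, 189, 155, 93, 102, 101, 105, 106, 106, 106, 106, 103, 104, 104, 108, 99, 102, 101, 100, 96, 95, 94, 80, 148, 191, 187, 185, 184, 183, 186, 185, 188]
```

Request:
play_rows(linear=[[0, -0.44, 0], [0, 0, 0], [0, 0, 0], [0, 0, 0], [0, 0, 0]], turn=[[0, 0, -0.175], [0, 0, 0], [0, 0, 0], [0, 0, 0], [0, 0, 0]], grip=[0.3, 0.3, 0.3, 0.3, 0.3])

```text
t: 15.18
tcp_pos: [0.3839, 0.1326, 0.1435]
tcp_rot: [0.0, 0.745, 0.667, 0.0]
ft_force: [0.6, -0.0, -0.2]
width: 0.352
grip_force: 0.0
```

Request:
play_rows(linear=[[0, -0.02, 0.7], [0, 0, 0.5], [0, 0, 0.3], [0, 0, 0.2], [0, 0, 0], [0, 0, 0]], turn=[[0, 0, 0], [0, 0, 0], [0, 0, 0], [0, 0, 0], [0, 0, 0], [0, 0, 0]], grip=[0.3, 0.3, 0.3, 0.3, 0.3, 0.3])

```text
t: 15.92
tcp_pos: [0.3831, 0.1328, 0.0422]
tcp_rot: [0.0, 0.745, 0.667, 0.001]
ft_force: [-0.5, -0.0, 0.1]
width: 0.349
grip_force: 0.0
```

Request:
play_rows(linear=[[0, 0, 0], [0, 0, 0], [0, 0, 0], [0, 0, 0], [0, 0, 0]], turn=[[0, 0, 0], [0, 0, 0], [0, 0, 0], [0, 0, 0], [0, 0, 0]], grip=[1, 1, 1, 1, 1], squeeze=30)

```text
t: 16.55
tcp_pos: [0.3828, 0.1328, 0.0419]
tcp_rot: [0.0, 0.745, 0.667, 0.0]
ft_force: [-1.2, -1.0, 5.5]
width: 0.15
grip_force: 28.6
```

Request:
play_rows(linear=[[0, 0, -0.2], [0, 0, -0.3], [0, 0, -0.4], [0, 0, -0.5], [0, 0, -0.6], [0, 0, 0], [0, 0, 0]], turn=[[0, 0, 0], [0, 0, 0], [0, 0, 0], [0, 0, 0], [0, 0, 0], [0, 0, 0], [0, 0, 0]], grip=[1, 1, 1, 1, 1, 1, 1])

```text
t: 17.42
tcp_pos: [0.3812, 0.1327, 0.1599]
tcp_rot: [-0.001, 0.745, 0.667, -0.001]
ft_force: [-0.2, -0.2, -2.6]
width: 0.151
grip_force: 28.6
```

```bash
python3 - <<'E'
from h import *
from bench import eyes,r
b=eyes.snapshot('side');pickle.dump(b,open('side4.pkl','wb'))
s=r.read_state();print(s['tcp_pos'],s['tcp_rot'],s['width'])
cv2.imwrite('pics/m4.png',cv2.resize(b['color'][130:240,170:300],None,fx=5,fy=5))
E
```

```text
[0.38091115 0.13271033 0.15947833] [-0.00114304  0.74463055  0.66747435 -0.00142648] 0.14735968328124596
```

View pics/m4.png

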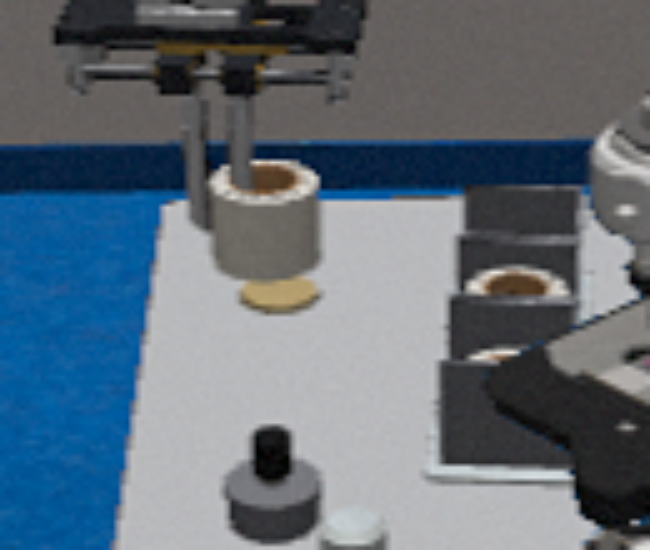

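The roll hangs level at crop (266,225), with one finger in the bore and one outside, and the cap is undisturbed. I'll carry it over the empty bin.

Request:
play_rows(linear=[[0.46, 0.435, 0], [0.46, 0.435, 0], [0.46, 0.435, 0], [0.46, 0.435, 0], [0.46, 0.435, 0], [0.46, 0.435, 0], [0, 0, 0], [0, 0, 0]], turn=[[0, 0, 0], [0, 0, 0], [0, 0, 0], [0, 0, 0], [0, 0, 0], [0, 0, 0], [0, 0, 0], [0, 0, 0]], grip=[1, 1, 1, 1, 1, 1, 1, 1])

```text
t: 18.48
tcp_pos: [0.5546, 0.2798, 0.1592]
tcp_rot: [-0.001, 0.745, 0.667, -0.002]
ft_force: [0.4, 0.2, -2.8]
width: 0.153
grip_force: 30.1
```

```bash
python3 - <<'E'
from h import *
from bench import eyes,r
s=r.read_state();print(s['tcp_pos'],s['tcp_rot'],s['width'])
S=eyes.snapshot('side');T=eyes.snapshot('top');pickle.dump((S,T),open('p5.pkl','wb'))
o=np.zeros((600,800,3),np.uint8)
o[:480,:400]=cv2.resize(S['color'][110:230,230:330],None,fx=4,fy=4);o[:,400:]=cv2.resize(T['color'][160:280,140:220],None,fx=5,fy=5)
cv2.imwrite('pics/m5.png',o)
z=s['tcp_pos'][2]-.0419
for zz in(z,z+.054):print('pred roll',zz,proj(S,(.5813,.2773,zz)),proj(S,(.5473,.2773,zz)),proj(S,(.6153,.2773,zz)),proj(T,(.5813,.2773,zz)))
E
```

```text
[0.55462821 0.27977884 0.15924419] [-0.0008306   0.74460945  0.6674972  -0.0018869 ] 0.15291648926270557
pred roll 0.11734419385163741 [274.7313948  161.34921843] [264.87760989 161.42876247] [284.54957194 161.26996183] [179.6458767  202.27768926]
pred roll 0.1713441938516374 [275.079704   146.67285823] [265.05515452 146.72670948] [285.0674008  146.61920495] [175.94454794 199.63579349]
```

View pics/m5.png

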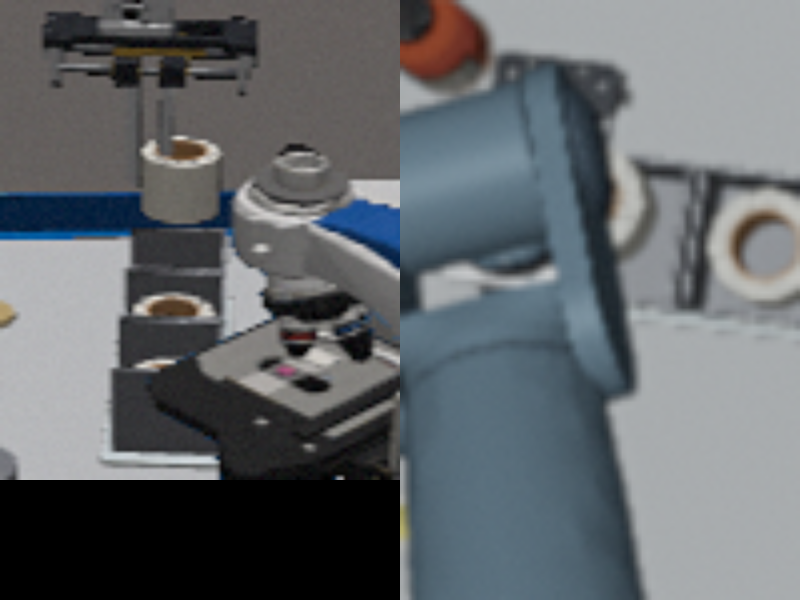

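Side: the roll spans u = 265.5-285.5 against a predicted 265-285. Top: its right edge is at u about 191.4 against a predicted 191.3. It's centred over the bin, so I'll lower it.

Request:
play_rows(linear=[[0, 0, 0.2], [0, 0, 0.3], [0, 0, 0.3], [0, 0, 0.3], [0, 0, 0.2], [0, 0, 0.2], [0, 0, 0], [0, 0, 0]], turn=[[0, 0, 0], [0, 0, 0], [0, 0, 0], [0, 0, 0], [0, 0, 0], [0, 0, 0], [0, 0, 0], [0, 0, 0]], grip=[1, 1, 1, 1, 1, 1, 1, 1])

```text
t: 19.58
tcp_pos: [0.5566, 0.2805, 0.072]
tcp_rot: [0.0, 0.745, 0.667, 0.001]
ft_force: [0.3, 0.5, -2.8]
width: 0.15
grip_force: 30.1
```

Request:
play_rows(linear=[[0, -0.025, 0.1], [0, 0, 0.1], [0, 0, 0.08], [0, 0, 0], [0, 0, 0]], turn=[[0, 0, 0], [0, 0, 0], [0, 0, 0], [0, 0, 0], [0, 0, 0]], grip=[1, 1, 1, 1, 1])

```text
t: 20.2
tcp_pos: [0.5547, 0.2805, 0.0547]
tcp_rot: [0.0, 0.745, 0.667, 0.0]
ft_force: [-1.0, -0.1, -1.7]
width: 0.153
grip_force: 30.1
```

Request:
play_rows(linear=[[0, 0, 0.02], [0, 0, 0.02], [0, 0, 0]], turn=[[0, 0, 0], [0, 0, 0], [0, 0, 0]], grip=[1, 1, 1])

```text
t: 20.58
tcp_pos: [0.5548, 0.2806, 0.053]
tcp_rot: [0.0, 0.745, 0.668, 0.0]
ft_force: [-2.4, -1.1, 3.5]
width: 0.152
grip_force: 30.2
```

Floor contact. I'll release and withdraw straight up.

Request:
play_rows(linear=[[0, 0, 0], [0, 0, 0], [0, 0, 0], [0, 0, 0], [0, 0, -0.3], [0, 0, -0.7], [0, 0, -0.9], [0, 0, -0.9], [0, -0.9, 0], [0, -0.9, 0], [0, -0.9, 0], [0, 0, 0]], turn=[[0, 0, 0], [0, 0, 0], [0, 0, 0], [0, 0, 0], [0, 0, 0], [0, 0, 0], [0, 0, 0], [0, 0, 0], [0, 0, 0], [0, 0, 0], [0, 0, 0], [0, 0, 0]], grip=[0.3, 0.3, 0.3, 0.3, 0.3, 0.3, 0.3, 0.3, 0.3, 0.3, 0.3, 0.3])

```text
t: 22.08
tcp_pos: [0.3909, 0.2986, 0.2211]
tcp_rot: [0.0, 0.744, 0.669, 0.001]
ft_force: [-0.1, 0.0, 0.6]
width: 0.35
grip_force: 0.0
```

```bash
python3 - <<'E'
from h import *
from bench import eyes,r
S=eyes.snapshot('side');T=eyes.snapshot('top')
o=np.zeros((600,800,3),np.uint8)
o[:480,:400]=cv2.resize(S['color'][150:270,215:315],None,fx=4,fy=4);o[:400,400:]=cv2.resize(T['color'][180:260,160:240],None,fx=5,fy=5)
cv2.imwrite('pics/m6.png',o)
t0=pickle.load(open('top0.pkl','rb'))['color'].astype(int)
for n,p,z in(('roll',(.5813,.2773),.065),):print(n,proj(T,(*p,z)),proj(S,(*p,z)))
print(r.read_state()['tcp_pos'])
E
```

```text
roll [183.0049655  204.67530458] [274.4049289  175.10518947]
[0.39392377 0.29846451 0.22174771]
```

View pics/m6.png

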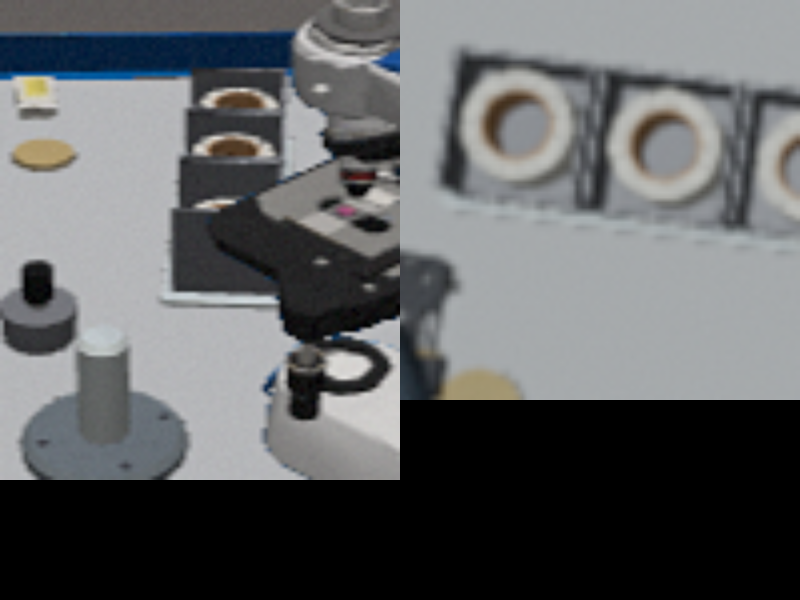

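The roll is level in the left bin, centred at full-image (183,205) against a predicted (183,204.7). The cap is standing and the dish is in place.

```bash
python3 -c "
from bench import r
print(r.job_done())"
```

```text
the job is handed in; nothing more can be done
None
```

The job is handed in, with no verdict returned: the final images show the roll flat and centred in the empty bin and the cap standing on its skirt, at about 22 s of the 70 s allowed; I did not re-measure the jar, can or dropper at the end, but the arm made no contact near them.

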